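# Snug the wrench and tighten the gland nut of the vial filler

### The arm

A 6-joint arm with a two-finger parallel gripper is mounted at the origin on the work surface. World frame = base frame: x ahead of the robot, y to its left, z up, the work surface at z = 0. Lengths are in mm, angles in degrees, forces in N, time in s.
With the tool pointing down it reaches from about 300 to 850 mm from the base axis. Payload 4.2 kg.
Tool frame: the origin (TCP) lies at the very end of the fingers, on their centre line; the grasp point (between the pads) lies 19 mm behind it; z points along the fingers, y is the line along which they close (so a half turn about z gives the same grasp; the last joint's range is limited). The gripper opens to 91 mm and grips with 3 to 60 N. Pads are 32 mm wide; open, the fingers measure 118 mm over their backs; the gripper's body (76 mm by 178 mm) begins 60 mm behind the grasp point.
Start: joints at [-74.714, 18.312, 89.639, -0, 72.044, -1.146], TCP at [162.661, -551.529, 213.976] pointing down, gripper open.
Joint ranges: [-177.97, 177.97], [-48.28, 115.42], [12.27, 149.76], [-77.06, 257.06], [2.81, 150.46], [-146.56, 146.56]. Speed limits (degrees/s): [147.25, 147.25, 180, 180, 180, 180].

### API

Orientations are given as [roll, pitch, yaw] about the fixed x, y, z axes, in that order (R = Rz(yaw) Ry(pitch) Rx(roll)).
In Python, from workcell import env, eyes gives the robot as it stands.
- The arm moves only by the tool send_rows, never from a script. Its argument "targets" is text: rows parted by semicolons, each of 7 numbers parted by spaces: the shift along the tool's x, y, z in m, then the turn, a rotation vector about the tool's x, y, z in degrees, then the opening in per cent of the stroke, from 0 (shut) to 100 (fully open). A call has 1 to 12 rows; each row is the pose to reach, as a shift and turn from the pose commanded when the call began, along the tool's axes at that moment; what a row does not reach only later rows make up. A row lasts 1/12 s, in which the tool goes at most 41.7 mm and 7.16 degrees, less where a joint would pass 70% of its speed; a pose out of reach is approached as far as the arm can. A call with a gripper value outside its range is refused whole. The fingers move at their own pace and stop on an object; "grip_force" is the grip in N (left out, the last holds). Time passes only in rows, so rows that repeat a pose let the fingers close. It gives the time, the measured TCP pose, the force, the opening and the grip force at its end, in the units of the state.
- env.state(): the state, without advancing time (a new reading comes with each control period).
- eyes.grab_frame(name): name is "side" or "top"; returns a dict with "image" (400x640x3 uint8, blue, green, red), "fovy" (degrees; the focal length in pixels is half the picture's height over the tangent of half this angle, whatever the lens; pixels are square), "cx", "cy" (the principal point, pixels), "eye" and "attitude" of the camera in the world. Camera axes: x right, y up, looking along -z (the intrinsics and any distortion apply to the point x, -y, -z); pixel columns grow to the right and rows downward; lengths in mm; the calibration is good to about 2 mm. A picture is of the moment at which its call begins. There is no depth.
- env.job_done(): hands the job in; it is judged then, once.
The state is a dict: "time_s": time; "qpos": joint angles; "qvel": joint speeds; "effort": joint torques, N m; "ee_pos": TCP position; "ee_rot": TCP orientation; "force": force on the tool from outside, world axes, zero at the start; "torque": the same for the moment, N m; "gripper_width": finger opening in mm; "gripper_force": force on a finger pad.
Only numpy, scipy, OpenCV 4.12 (cv2) and the standard library are available. Lean on these libraries where they do the work, as an engineer would, in place of code of your own. Each camera call takes 0.05 s, during which the arm holds its last target. There are 200 camera calls.

### The job

The adjustable wrench lies loosely round the brass gland nut on the vial filler's plate. Roll its worm with a fingertip, pressing gently, until the jaw closes snugly on the nut, not jammed; only then swing the handle clockwise (seen from above) to tighten the nut until it comes up against its stop, without forcing it. Leave the wrench lying there, still snug on the nut, and disturb nothing else on the bench.

Things in the scene. Friction and masses are not known exactly. Their poses are not given: they have to be found in the camera images.
- wrench: Loose adjustable wrench, 276 mm long, 0.58 kg, flat on the filler plate, mouth round the nut. Origin: middle of the mouth, at the underside (plate surface), z up. Handle along -x: steel neck, then blue sleeve from x -146 to -246 mm, 24 wide, its sides 3.5 to 19.5 mm above the plate. Head 20 mm high. Fixed jaw's face at y +17 mm; the sliding jaw, on the -y side, closes along +y.
- jaw: The wrench's sliding jaw, 36 mm along x. Origin: on its gripping face, at the wrench's underside. Its y in the wrench's frame is -22 mm + 1.273 mm per rad of the worm; snug on the nut at y = -13 mm, when both jaws touch. Starts 4 to 6 mm short of that. It moves only with the worm, whose friction holds it against up to about 39 N.
- worm (a joint): Knurled worm wheel in the wrench's head (24 mm diameter, 24 mm long, dark, light and orange ribs), axis along the wrench's y. Rad, grows as the jaw closes, 0 to 9.4, snug at about 7.1. Closes when its top moves towards the mouth (wrench +x). Stiff: about 4 N along its surface, so a fingertip dragged over it must press with some 5 to 12 N; it slips when the jaw is tight.
- worm_top (a point): Mean crest of the worm wheel, a fixed point of the wrench: wrench x -46, y -6 mm, 27 mm above the plate. The wheel runs untrue on a bent pin: its real crest rises and falls by 1.5 mm either way over each turn, so the pressure must be followed by feel. It always stands above the head round it (20 mm) and the nut (22 mm), so a flat fingertip can be dragged over it along the wrench's x.
- handle_mid (a point): Point on top of the blue sleeve's middle line, 165 mm from the mouth's middle, 19.5 mm above the plate. To tighten, push the sleeve here on its -y side, towards the wrench's +y (clockwise about the nut seen from above).
- gland_nut (a joint): Brass hexagon gland nut, 30 mm across flats, 20 mm high, vertical axis, red paint mark on top. Rad, grows clockwise seen from above (tightening); starts within 0.08 of 0; hard stop at 0.5. Stiff: about 0.25 N m, felt as some 2 to 4 N on the sleeve; at the stop the push rises sharply.
- nut_top (a point): Centre of the nut's top, on its axis, 21 mm above the plate's surface.
- filler: Fixed aluminium base plate of the vial filler, 300 (x) x 400 (y) x 20 mm. Origin: centre of its underside, on the bench. The nut's axis is at x = +30, y = +80 mm; the wrench's handle points along about -y of the plate. A grey valve block 45 mm high stands along the +x edge.
- vial_a: Bystander: glass vial with green cap, 22 mm diameter, 46 mm high, on the plate's +x edge. Origin: centre of its underside.
- vial_b: Bystander: a second such vial, beside it.
- vial_c: Bystander: a third such vial, on the bench.
- gasket: Bystander: black rubber ring, 38 mm across, 5 mm high, on the plate's near corner. Origin: centre of its underside.
- driver: Bystander: red-handled screwdriver, 180 mm, lying on the bench.
- meter: Bystander: white handheld digital meter, 75 x 130 x 22 mm, lying on the bench. Origin: centre of its underside.
- cap_cup: Bystander: small black bowl, 70 mm across, 50 mm high, on the bench.

How it is judged (in metres and radians):
On the way, in this order (a step that is already met when the one before it is completed fails the run):
1. the jaw has been closed on the nut and grips it (at least 3 N, both jaws within 1 mm), the nut not yet tightened (contact force between jaw and filler above 3 N and y of jaw in the frame of wrench above -0.014 m and value of joint gland_nut below 0.25 rad), for 0.2 s.
2. the nut has been turned to its stop with the snug wrench (value of joint gland_nut above 0.45 rad and y of jaw in the frame of wrench above -0.014 m), for 0.1 s.
At the end, for the whole second after the job is handed in: the nut stands at its stop (above 0.45 rad), the wrench lies flat and still round it (mouth's middle within 6 mm of the nut's axis), its jaw still snug (within 1 mm of touching) (all of step 2 and horizontal distance between wrench and nut_top below 0.006 m and angle between wrench's own z axis and vertical below 0.08 rad and linear speed of wrench below 0.01 m/s).
It fails at once if the fingers load the wrench or its worm with more than 25 N (contact force between the fingers and wrench above 25 N).
It fails at once if the jaw is jammed on the nut with more than 80 N (contact force between jaw and filler above 80 N).
It fails at once if the nut is turned while the jaw is loose (value of joint gland_nut above 0.25 rad and y of jaw in the frame of wrench below -0.0145 m).
It fails at once if a bystander is moved (distance of any of vial_a, vial_b, vial_c, gasket, driver, meter, cap_cup from where it was at the start of the episode above 0.015 m).
It also fails if it takes over 72 s, if anything falls off the work surface, if the arm or the gripper's body presses on something with over 40 N, if the wrist force passes 120 N, or if a joint passes its speed limit or range.

## Working session

There is one attempt and no reset: what is moved stays moved. The work goes in short steps, Python scripts to look and compute and a tool call to move; the robot and the scene stay as the last step left them, time stands still between calls to the robot, and variables do not carry over. Pictures are saved under pics/ and viewed, at most 10 in all, crops included, and the job is handed in when it is done.

Besides the shell and the picture viewer there is one more tool, called after "Emit:" as name(argument=value, ...), one argument or row to a line, values as JSON. send_rows: Moves the arm, as the interface text tells. Its arguments: {"type":"object","properties":{"targets":{"type":"string"},"grip_force":{"type":"number"}},"required":["targets"]}

```bash
mkdir -p pics; ls
cat > h.py <<'E'
import numpy as np, cv2
from workcell import env, eyes
from scipy.spatial.transform import Rotation as R
E
python3 - <<'E'
from h import *
for n in("top","side"):
    f=eyes.grab_frame(n); cv2.imwrite(f"pics/{n}0.png",f["image"])
    np.save(f"{n}0.npy",f,allow_pickle=True)
    print({k:v for k,v in f.items() if k!="image"})
print(env.state())
E
```

```text
pics
{'fovy': 47.262762295055666, 'cx': 315.6501014802738, 'cy': 202.54850178640868, 'eye': array([ 392.81102206,  -10.38261547, 1202.87749427]), 'attitude': array([  6.84943851,  -1.47882835, -90.205749  ])}
{'fovy': 50.54734894016535, 'cx': 320.162794526193, 'cy': 198.09804894965274, 'eye': array([-33.14597624, 831.02303343, 602.05505245]), 'attitude': array([  61.83323243,   -0.90550617, -145.6051447 ])}
{'time_s': 0.1, 'qpos': array([-7.47138138e+01,  1.83474831e+01,  8.96979252e+01,  1.60247644e-03,
        7.20445612e+01, -1.14404242e+00]), 'qvel': array([-0.04599985,  0.06025608, -0.27261249,  0.08586251,  0.04661681,
       -0.02107303]), 'effort': array([ 1.24367405e-03, -4.13333058e+01, -2.32508540e+01,  7.28540076e-02,
        4.21002321e-02, -5.89943079e-05]), 'ee_pos': array([ 162.54775183, -551.08395904,  213.21942335]), 'ee_rot': array([-1.79910079e+02, -3.31967770e-03,  1.64297308e+01]), 'force': array([-0.19331658,  0.20492918,  0.8653504 ]), 'torque': array([-0.05475929,  0.00366802,  0.04593707]), 'gripper_force': 0.0, 'gripper_width': 91.40716897969767}
```

View pics/top0.png

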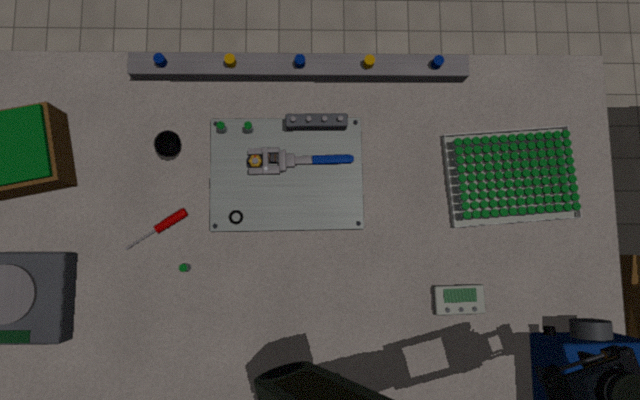

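View pics/side0.png

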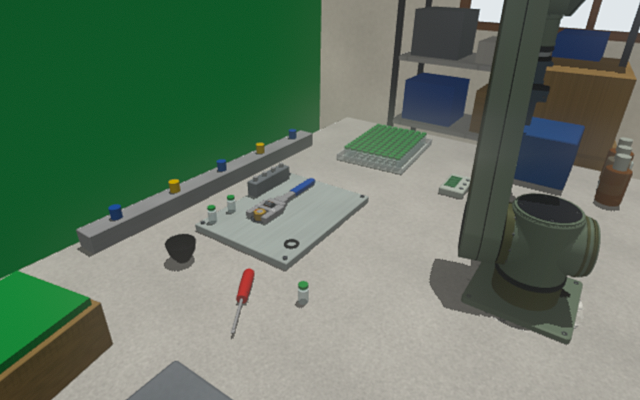

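```bash
cat >> h.py <<'E'
def ray(f,u,v):
    fl=200/np.tan(np.radians(f["fovy"])/2)
    d=R.from_euler('xyz',f["attitude"],degrees=True).apply([(u-f["cx"])/fl,-(v-f["cy"])/fl,-1])
    return np.array(f["eye"]),d
def hit(f,u,v,z):
    e,d=ray(f,u,v); return (e+d*(z-e[2])/d[2])[:2]
def proj(f,p):
    fl=200/np.tan(np.radians(f["fovy"])/2)
    c=R.from_euler('xyz',f["attitude"],degrees=True).inv().apply(np.array(p,float)-f["eye"])
    return f["cx"]-fl*c[0]/c[2], f["cy"]+fl*c[1]/c[2]
def blue(f,box):
    x0,y0,x1,y1=box
    hsv=cv2.cvtColor(f["image"],cv2.COLOR_BGR2HSV)
    m=cv2.inRange(hsv,(100,120,40),(130,255,255)); k=np.zeros_like(m); k[y0:y1,x0:x1]=m[y0:y1,x0:x1]
    ys,xs=np.nonzero(k); return xs,ys
E
python3 - <<'E'
from h import *
L=lambda n:np.load(n+"0.npy",allow_pickle=True).item()
t,s=L("top"),L("side")
xs,ys=blue(t,(290,145,370,175))
P=np.array([hit(t,x,y,36) for x,y in zip(xs,ys)])
c=P.mean(0); w,V=np.linalg.eigh(np.cov((P-c).T)); d=V[:,1]; d*=np.sign(d[1])
pr=(P-c)@d; print("blue",len(xs),c,d,np.degrees(np.arctan2(d[1],d[0])),pr.min(),pr.max())
# plate corners
for u,v in((210,119.5),(361,118),(363.5,230.5),(210.5,231.5)): print(hit(t,u,v,20))
hsv=cv2.cvtColor(t["image"],cv2.COLOR_BGR2HSV)
m=cv2.inRange(hsv,(12,100,80),(32,255,255));k=np.zeros_like(m);k[145:178,240:272]=m[145:178,240:272]
n,l,st,ce=cv2.connectedComponentsWithStats(k);print(st,ce,[hit(t,*q,41) for q in ce])
for n,f,(x0,y0,x1,y1),z in(("t",t,(238,140,300,180),12),("s",s,(236,170,326,230),8)):
    cv2.imwrite(f"pics/{n}z.png",cv2.resize(f["image"][y0:y1,x0:x1],None,fx=z,fy=z,interpolation=cv2.INTER_CUBIC))
E
```

```text
blue 331 [647.16018534 -84.16219924] [-0.0384588   0.99926019] 92.20407037877763 -52.43788391658497 52.64256347063765
[756.55855209 237.75213971]
[ 762.44195004 -163.53432523]
[ 461.70921072 -165.39280522]
[459.95859754 229.40873151]
[[     0      0    640    400 255926]
 [   249    155     12     11     74]] [[319.51871244 199.51137438]
 [254.78378378 160.16216216]] [array([540.14829156, -50.82798718]), array([642.56408537, 115.86128158])]
```

View pics/tz.png

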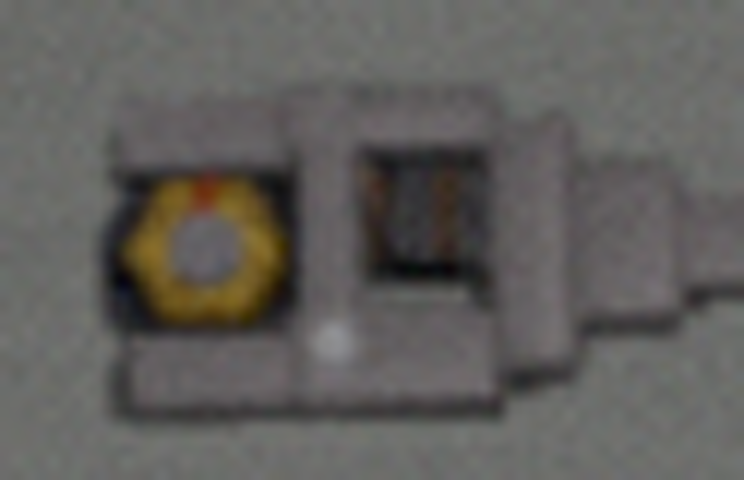

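View pics/sz.png

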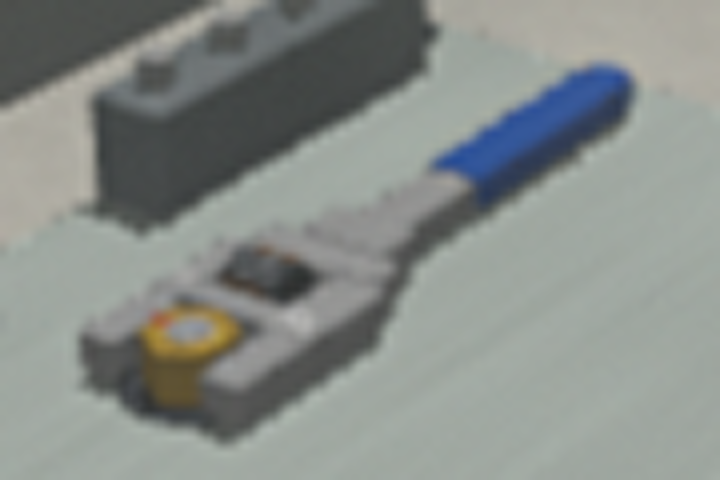

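The top crop shows the nut centre at about (255.1, 160.7) px and the worm window at about (273.4, 158), with the handle to the right. The side crop confirms this: the wrench lies flat, the jaw is open, and there is free space between the sleeve and the valve block.

```bash
cat >> h.py <<'E'
def go(p0,yaw0,p1,yaw1):
    R0=R.from_euler('xyz',[180,0,yaw0],degrees=True)
    R1=R.from_euler('xyz',[180,0,yaw1],degrees=True)
    print("shift mm",R0.inv().apply(np.array(p1,float)-p0).round(1),"rotvec",(R0.inv()*R1).as_rotvec(degrees=True).round(2))
E
python3 - <<'E'
from h import *
L=lambda n:np.load(n+"0.npy",allow_pickle=True).item()
t,s=L("top"),L("side")
print("worm top img",hit(t,273.4,158,45)); print("nut",hit(t,255.1,160.7,41))
print("side nut",hit(s,236+188/8,170+328/8,41),"worm",hit(s,236+268/8,170+270/8,44))
xs,ys=blue(s,(285,172,320,200)); print("side blue",hit(s,xs.mean(),ys.mean(),33),len(xs))
go([162.66,-551.53,213.98],16.43,[647,46,150],92.2)
E
```

```text
worm top img [647.47115968  67.68919282]
nut [641.15214346 115.03056064]
side nut [640.35940798 115.38683203] worm [641.1721802   73.72609222]
side blue [649.03136086 -86.01452434] 120
shift mm [ 633.6 -436.1   64. ] rotvec [  0.     0.   -75.77]
```

Emit:
send_rows(
  targets="0.0335 -0.0225 0.0035 0 0 -4 0;0.067 -0.045 0.007 0 0 -8 0;0.1 -0.068 0.01 0 0 -12 0;0.134 -0.09 0.014 0 0 -16 0;0.167 -0.112 0.017 0 0 -20 0;0.2 -0.135 0.02 0 0 -24 0;0.234 -0.158 0.024 0 0 -28 0;0.267 -0.18 0.027 0 0 -32 0;0.3 -0.205 0.03 0 0 -36 0;0.317 -0.218 0.032 0 0 -37.9 0;0.317 -0.218 0.032 0 0 -37.9 0",
  grip_force=20,
)

```text
time_s: 1.02
ee_pos: [406.6, -249.3, 181.2]
ee_rot: [-179.9, -0.1, 54.7]
force: [0.4, -0.6, -0.3]
gripper_width: 20.5
gripper_force: 0.0
```

```bash
python3 -c "
from h import *
s=env.state();print(s['ee_pos'],s['ee_rot'],s['qpos'])
go([404.8,-252.8,182],54.33,[648,54,120],92.2)"
```

```text
[ 406.60434806 -249.28341846  181.21925408] [-1.79908600e+02 -8.06182738e-02  5.46611068e+01] [-3.29529217e+01  1.10008634e+01  1.04825137e+02  9.36438566e-02
  6.42619945e+01  2.34517694e+00]
shift mm [391.1  18.7  62. ] rotvec [  0.     0.   -37.87]
```

Emit:
send_rows(
  targets="0.037 0.0018 0.006 0 0 -4 0;0.074 0.0035 0.012 0 0 -8 0;0.111 0.0053 0.018 0 0 -12 0;0.148 0.007 0.024 0 0 -16 0;0.185 0.009 0.03 0 0 -20 0;0.222 0.0106 0.035 0 0 -24 0;0.26 0.0124 0.041 0 0 -28 0;0.297 0.0142 0.047 0 0 -32 0;0.334 0.016 0.053 0 0 -35 0;0.371 0.0177 0.059 0 0 -37.5 0;0.391 0.0187 0.062 0 0 -37.9 0;0.391 0.0187 0.062 0 0 -37.9 0",
)

```text
time_s: 2.02
ee_pos: [650.2, 56.5, 118.2]
ee_rot: [-180.0, -0.0, 92.4]
force: [0.2, -0.2, 0.8]
gripper_width: 0.6
gripper_force: 0.0
```

Emit:
send_rows(
  targets="0 0 0.03 0 0 0 0;0 0 0.05 0 0 0 0;0 0 0.05 0 0 0 0;0 0 0.05 0 0 0 0;0 0 0.05 0 0 0 0",
)

```text
time_s: 2.43
ee_pos: [648.8, 53.0, 71.1]
ee_rot: [179.9, 0.0, 92.2]
force: [-0.6, 0.0, 1.3]
gripper_width: 0.1
gripper_force: 0.0
```

Emit:
send_rows(
  targets="0 0 0.01 0 0 0 0;0 0 0.018 0 0 0 0;0 0 0.02 0 0 0 0;0 0 0.02 0 0 0 0;0 0 0.02 0 0 0 0;0 0 0.02 0 0 0 0",
)

```text
time_s: 2.93
ee_pos: [648.5, 54.0, 50.2]
ee_rot: [180.0, 0.0, 92.2]
force: [0.2, 0.2, 0.3]
gripper_width: 0.6
gripper_force: 0.0
```

Run:
```python
from h import *
s=env.state();print(s['ee_pos'],s['force'])
f=eyes.grab_frame("side");cv2.imwrite("pics/s1.png",cv2.resize(f["image"][150:240,226:336],None,fx=6,fy=6,interpolation=cv2.INTER_CUBIC))
```

```text
[648.46785094  54.04554878  50.22986569] [0.16871361 0.15142293 0.26349334]
```

View pics/s1.png

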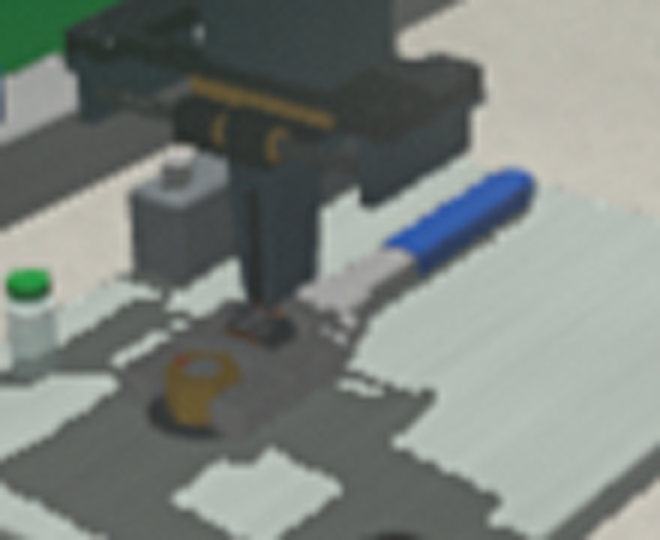

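The side crop shows the closed fingertips hovering over the handle-side half of the worm, at about (265, 300) in the crop. They sit where I planned.

Emit:
send_rows(
  targets="0 0 0.001 0 0 0 0;0 0 0.002 0 0 0 0;0 0 0.002 0 0 0 0;0 0 0.002 0 0 0 0",
)

```text
time_s: 3.32
ee_pos: [648.2, 54.0, 47.9]
ee_rot: [-180.0, 0.0, 92.2]
force: [-0.5, -0.0, 0.3]
gripper_width: 0.6
gripper_force: 0.0
```

Emit:
send_rows(
  targets="0 0 0.0005 0 0 0 0;0 0 0.001 0 0 0 0;0 0 0.001 0 0 0 0",
)

```text
time_s: 3.57
ee_pos: [648.2, 54.0, 46.8]
ee_rot: [-180.0, 0.0, 92.2]
force: [0.7, -0.6, -0.2]
gripper_width: 0.4
gripper_force: 0.0
```

Emit:
send_rows(
  targets="0 0 0.0005 0 0 0 0;0 0 0.0005 0 0 0 0;0 0 0.0005 0 0 0 0",
)

```text
time_s: 3.82
ee_pos: [648.3, 54.0, 46.6]
ee_rot: [180.0, 0.0, 92.2]
force: [-0.5, 0.2, 1.6]
gripper_width: 0.7
gripper_force: 0.9
```

Emit:
send_rows(
  targets="0 0 0.0005 0 0 0 0;0 0 0.0005 0 0 0 0;0 0 0.0005 0 0 0 0",
)

```text
time_s: 4.07
ee_pos: [648.3, 54.0, 46.5]
ee_rot: [180.0, 0.0, 92.2]
force: [-0.9, 0.6, 5.7]
gripper_width: 0.3
gripper_force: 2.6
```

Emit:
send_rows(
  targets="0 0 0.0003 0 0 0 0;0.001 0 0.0003 0 0 0 0;0.002 0 0.0003 0 0 0 0;0.003 0 0.0003 0 0 0 0;0.004 0 0.0003 0 0 0 0;0.004 0 0.0003 0 0 0 0",
)

```text
time_s: 4.57
ee_pos: [648.9, 56.8, 46.5]
ee_rot: [179.9, 0.1, 92.3]
force: [-0.9, -2.8, 6.8]
gripper_width: 0.6
gripper_force: 3.0
```

Emit:
send_rows(
  targets="0.001 0 0.0002 0 0 0 0;0.002 0 0.0002 0 0 0 0;0.003 0 0.0002 0 0 0 0;0.004 0 0.0002 0 0 0 0",
)

```text
time_s: 4.9
ee_pos: [649.1, 60.5, 46.5]
ee_rot: [179.8, 0.1, 92.3]
force: [0.2, -4.6, 6.3]
gripper_width: 0.3
gripper_force: 3.1
```

Emit:
send_rows(
  targets="0.001 0 0.0004 0 0 0 0;0.002 0 0.0004 0 0 0 0;0.003 0 0.0004 0 0 0 0;0.004 0 0.0004 0 0 0 0",
)

```text
time_s: 5.23
ee_pos: [649.1, 63.9, 46.8]
ee_rot: [179.8, 0.2, 92.3]
force: [-0.7, -5.7, 9.6]
gripper_width: 0.4
gripper_force: 5.0
```

Emit:
send_rows(
  targets="0.001 0 0 0 0 0 0;0.002 0 -0.0001 0 0 0 0;0.003 0 -0.0002 0 0 0 0;0.004 0 -0.0003 0 0 0 0",
)

```text
time_s: 5.57
ee_pos: [649.0, 67.9, 47.3]
ee_rot: [179.8, 0.2, 92.3]
force: [-0.7, -6.0, 9.8]
gripper_width: 0.2
gripper_force: 5.1
```

Emit:
send_rows(
  targets="0.001 0 -0.0001 0 0 0 0;0.002 0 -0.0002 0 0 0 0;0.003 0 -0.0003 0 0 0 0;0.004 0 -0.0005 0 0 0 0",
)

```text
time_s: 5.9
ee_pos: [648.9, 72.0, 47.7]
ee_rot: [179.8, 0.2, 92.3]
force: [-1.2, -5.8, 8.6]
gripper_width: 0.5
gripper_force: 4.6
```

Emit:
send_rows(
  targets="0.001 0 -0.0001 0 0 0 0;0.002 0 -0.0002 0 0 0 0;0.003 0 -0.0002 0 0 0 0;0.004 0 -0.0003 0 0 0 0",
)

```text
time_s: 6.23
ee_pos: [648.7, 76.2, 48.0]
ee_rot: [179.8, 0.2, 92.3]
force: [-0.5, -5.9, 9.5]
gripper_width: 0.2
gripper_force: 4.9
```

Emit:
send_rows(
  targets="0.001 0 0 0 0 0 0;0.002 0 -0.0001 0 0 0 0;0.003 0 -0.0001 0 0 0 0",
)

```text
time_s: 6.48
ee_pos: [648.7, 79.3, 48.2]
ee_rot: [179.8, 0.2, 92.3]
force: [-1.0, -5.3, 9.7]
gripper_width: 0.5
gripper_force: 5.2
```

Emit:
send_rows(
  targets="0 0 -0.004 0 0 0 0;0 0 -0.008 0 0 0 0;-0.01 0 -0.008 0 0 0 0;-0.02 0 -0.008 0 0 0 0;-0.028 0 -0.008 0 0 0 0;-0.028 0 -0.008 0 0 0 0;-0.028 0 -0.005 0 0 0 0;-0.028 0 -0.003 0 0 0 0;-0.028 0 -0.003 0 0 0 0;-0.028 0 -0.003 0 0 0 0",
)

```text
time_s: 7.32
ee_pos: [648.1, 53.3, 48.9]
ee_rot: [-180.0, -0.0, 92.2]
force: [-0.4, 0.2, -0.3]
gripper_width: 0.7
gripper_force: 0.0
```

Emit:
send_rows(
  targets="0 0 0.0004 0 0 0 0;0 0 0.0008 0 0 0 0;0 0 0.001 0 0 0 0;0 0 0.001 0 0 0 0",
)

```text
time_s: 7.65
ee_pos: [648.3, 53.3, 48.5]
ee_rot: [180.0, -0.0, 92.2]
force: [-1.3, 1.0, 2.1]
gripper_width: 0.6
gripper_force: 1.0
```

Emit:
send_rows(
  targets="0 0 0.0005 0 0 0 0;0.001 0 0.0008 0 0 0 0;0.002 0 0.001 0 0 0 0;0.003 0 0.001 0 0 0 0;0.004 0 0.001 0 0 0 0",
)

```text
time_s: 8.07
ee_pos: [648.3, 55.4, 48.5]
ee_rot: [180.0, 0.2, 92.3]
force: [-2.2, -3.9, 7.3]
gripper_width: 0.5
gripper_force: 3.8
```

Emit:
send_rows(
  targets="0.001 0 0.0001 0 0 0 0;0.002 0 0.0002 0 0 0 0;0.003 0 0.0003 0 0 0 0;0.004 0 0.0004 0 0 0 0",
)

```text
time_s: 8.4
ee_pos: [648.2, 59.5, 48.5]
ee_rot: [179.9, 0.1, 92.3]
force: [-2.5, -4.5, 9.2]
gripper_width: 0.3
gripper_force: 4.9
```

Emit:
send_rows(
  targets="0.001 0 0 0 0 0 0;0.002 0 0.0001 0 0 0 0;0.003 0 0.0002 0 0 0 0;0.004 0 0.0002 0 0 0 0",
)

```text
time_s: 8.73
ee_pos: [648.1, 63.6, 48.4]
ee_rot: [179.9, 0.1, 92.3]
force: [-3.0, -3.7, 10.0]
gripper_width: 0.4
gripper_force: 4.7
```

Emit:
send_rows(
  targets="0.001 0 0 0 0 0 0;0.002 0 0.0001 0 0 0 0;0.003 0 0.0002 0 0 0 0;0.004 0 0.0003 0 0 0 0",
)

```text
time_s: 9.07
ee_pos: [647.9, 67.7, 48.2]
ee_rot: [179.9, 0.1, 92.3]
force: [-2.6, -3.7, 9.9]
gripper_width: 0.4
gripper_force: 5.1
```

Emit:
send_rows(
  targets="0.001 0 0.0001 0 0 0 0;0.002 0 0.0002 0 0 0 0;0.003 0 0.0003 0 0 0 0;0.004 0 0.0004 0 0 0 0",
)

```text
time_s: 9.4
ee_pos: [648.0, 71.6, 47.8]
ee_rot: [179.9, 0.1, 92.3]
force: [-2.5, -2.9, 9.3]
gripper_width: 0.3
gripper_force: 5.0
```

Emit:
send_rows(
  targets="0.001 0 0.0001 0 0 0 0;0.002 0 0.0002 0 0 0 0;0.003 0 0.0003 0 0 0 0;0.004 0 0.0004 0 0 0 0",
)

```text
time_s: 9.73
ee_pos: [648.1, 75.6, 47.4]
ee_rot: [179.9, 0.1, 92.3]
force: [-0.8, -4.1, 9.6]
gripper_width: 0.6
gripper_force: 4.7
```

Emit:
send_rows(
  targets="0.001 0 0.0001 0 0 0 0;0.002 0 0.0002 0 0 0 0;0.003 0 0.0003 0 0 0 0;0.004 0 0.0004 0 0 0 0",
)

```text
time_s: 10.07
ee_pos: [648.3, 79.5, 47.0]
ee_rot: [179.8, 0.1, 92.3]
force: [-1.0, -4.9, 9.2]
gripper_width: 0.4
gripper_force: 4.3
```

Emit:
send_rows(
  targets="0 0 -0.004 0 0 0 0;0 0 -0.008 0 0 0 0;-0.01 0 -0.008 0 0 0 0;-0.02 0 -0.008 0 0 0 0;-0.028 0 -0.008 0 0 0 0;-0.028 0 -0.008 0 0 0 0;-0.028 0 -0.005 0 0 0 0;-0.028 0 -0.003 0 0 0 0;-0.028 0 -0.003 0 0 0 0;-0.028 0 -0.003 0 0 0 0",
)

```text
time_s: 10.9
ee_pos: [648.0, 53.2, 47.7]
ee_rot: [-180.0, -0.0, 92.2]
force: [0.2, 0.3, -0.1]
gripper_width: 0.4
gripper_force: 0.0
```

Emit:
send_rows(
  targets="0 0 0.0004 0 0 0 0;0 0 0.0008 0 0 0 0;0 0 0.001 0 0 0 0;0 0 0.001 0 0 0 0",
)

```text
time_s: 11.23
ee_pos: [648.3, 53.1, 47.2]
ee_rot: [180.0, -0.0, 92.2]
force: [-0.7, -0.4, 0.2]
gripper_width: 0.3
gripper_force: 0.1
```

Run:
```python
from h import *
f=eyes.grab_frame("side");cv2.imwrite("pics/s2.png",cv2.resize(f["image"][190:230,236:296],None,fx=10,fy=10,interpolation=cv2.INTER_CUBIC))
```

```text
(no output)
```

View pics/s2.png

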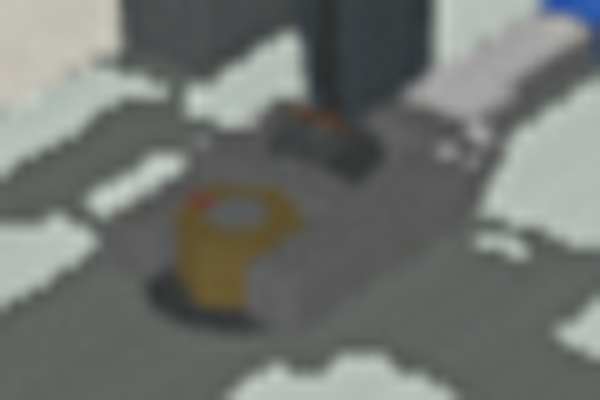

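The crop shows the nut at about (235, 240). The far jaw is now much closer to it than before, though shadow makes the gap hard to judge. I'll continue rolling by feel.

Emit:
send_rows(
  targets="0 0 0.0005 0 0 0 0;0 0 0.001 0 0 0 0;0.001 0 0.0013 0 0 0 0;0.002 0 0.0015 0 0 0 0;0.003 0 0.0016 0 0 0 0;0.004 0 0.0016 0 0 0 0",
)

```text
time_s: 11.78
ee_pos: [648.5, 55.3, 46.8]
ee_rot: [179.9, 0.2, 92.3]
force: [-1.9, -3.9, 5.7]
gripper_width: 0.4
gripper_force: 3.1
```

Emit:
send_rows(
  targets="0.001 0 0.0003 0 0 0 0;0.002 0 0.0006 0 0 0 0;0.003 0 0.0009 0 0 0 0;0.004 0 0.001 0 0 0 0",
)

```text
time_s: 12.12
ee_pos: [648.7, 59.5, 46.2]
ee_rot: [179.9, 0.1, 92.3]
force: [-0.4, -4.5, 7.1]
gripper_width: 0.5
gripper_force: 4.0
```

Emit:
send_rows(
  targets="0.001 0 0.0002 0 0 0 0;0.002 0 0.0004 0 0 0 0;0.003 0 0.0005 0 0 0 0;0.004 0 0.0006 0 0 0 0",
)

```text
time_s: 12.45
ee_pos: [648.9, 63.3, 45.8]
ee_rot: [179.8, 0.2, 92.3]
force: [-0.9, -6.3, 8.7]
gripper_width: 0.7
gripper_force: 4.4
```

Emit:
send_rows(
  targets="0.001 0 0.0001 0 0 0 0;0.002 0 0.0002 0 0 0 0;0.003 0 0.0003 0 0 0 0;0.004 0 0.0003 0 0 0 0",
)

```text
time_s: 12.78
ee_pos: [649.1, 66.7, 45.7]
ee_rot: [179.8, 0.2, 92.3]
force: [0.1, -6.0, 8.4]
gripper_width: 0.3
gripper_force: 4.3
```

Emit:
send_rows(
  targets="0.001 0 0.0002 0 0 0 0;0.002 0 0.0003 0 0 0 0;0.003 0 0.0004 0 0 0 0;0.004 0 0.0005 0 0 0 0",
)

```text
time_s: 13.12
ee_pos: [649.3, 70.4, 45.6]
ee_rot: [179.7, 0.2, 92.3]
force: [-0.1, -7.1, 11.9]
gripper_width: 0.5
gripper_force: 5.3
```

Emit:
send_rows(
  targets="0.001 0 0 0 0 0 0;0.002 0 0 0 0 0 0;0.003 0 0 0 0 0 0;0.004 0 0 0 0 0 0",
)

```text
time_s: 13.45
ee_pos: [649.4, 74.6, 45.6]
ee_rot: [179.7, 0.2, 92.3]
force: [0.1, -7.3, 9.6]
gripper_width: 0.5
gripper_force: 4.8
```

Emit:
send_rows(
  targets="0.001 0 0 0 0 0 0;0.002 0 0 0 0 0 0;0.003 0 0 0 0 0 0;0.004 0 0 0 0 0 0",
)

```text
time_s: 13.78
ee_pos: [649.4, 78.6, 45.6]
ee_rot: [179.7, 0.2, 92.3]
force: [-0.2, -7.3, 10.5]
gripper_width: 0.3
gripper_force: 4.8
```

Run:
```python
from h import *
f=eyes.grab_frame("top");cv2.imwrite("pics/t2.png",cv2.resize(f["image"][140:180,238:300],None,fx=12,fy=12,interpolation=cv2.INTER_CUBIC))
```

```text
(no output)
```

View pics/t2.png

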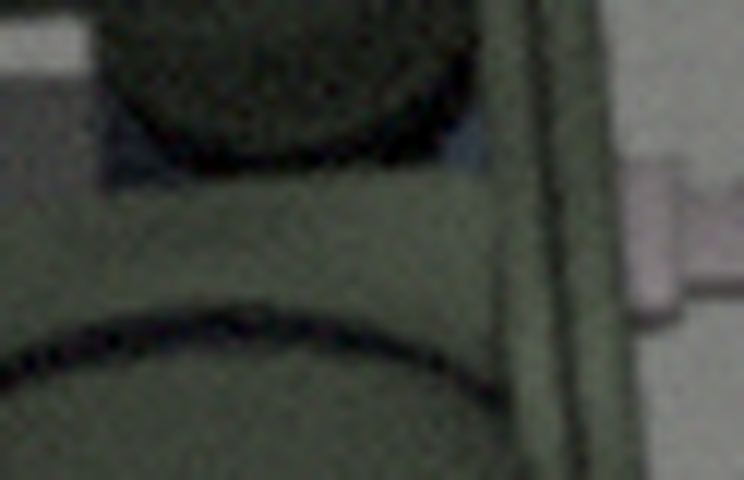

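The top view is blocked by the arm. The crest height and the forces both stayed constant over 12 mm of drag, so the worm is slipping and the jaw is snug. I'll lift off, move clear of the head and look.

Emit:
send_rows(
  targets="0 0 -0.006 0 0 0 0;0 0 -0.02 0 0 0 0;0 0 -0.05 0 0 0 0;-0.03 0.02 -0.07 0 0 0 0;-0.065 0.04 -0.07 0 0 0 0;-0.1 0.04 -0.07 0 0 0 0;-0.13 0.04 -0.07 0 0 0 0;-0.135 0.04 -0.07 0 0 0 0;-0.135 0.04 -0.07 0 0 0 0;-0.135 0.04 -0.07 0 0 0 0;-0.135 0.04 -0.07 0 0 0 0",
)

```text
time_s: 14.75
ee_pos: [692.2, -50.8, 113.0]
ee_rot: [-180.0, -0.0, 92.3]
force: [0.7, 0.5, 0.5]
gripper_width: 0.7
gripper_force: 0.0
```

Run:
```python
from h import *
f=eyes.grab_frame("top")
a=f["image"][130:190,236:366]
o=np.load("top0.npy",allow_pickle=True).item()["image"][130:190,236:366]
cv2.imwrite("pics/t3.png",cv2.resize(np.vstack([o[10:45,:70],a[10:45,:70]]),None,fx=8,fy=8,interpolation=cv2.INTER_CUBIC))
print(env.state()['ee_pos'], "block near edge",hit(f,290,127,65),hit(f,345,127,65),hit(f,290,130,20))
xs,ys=blue(f,(290,140,370,185)); print(len(xs),xs.min(),xs.max(),ys.mean())
```

```text
[692.23894213 -50.67870275 113.07657687] block near edge [723.88007378  24.61278904] [ 724.43256705 -116.2056932 ] [728.79161405  25.97145158]Traceback (most recent call last):
  File "<stdin>", line 7, in <module>
    return umr_minimum(a, axis, None, out, keepdims, initial, where)
ValueError: zero-size array to reduction operation minimum which has no identity
```

View pics/t3.png

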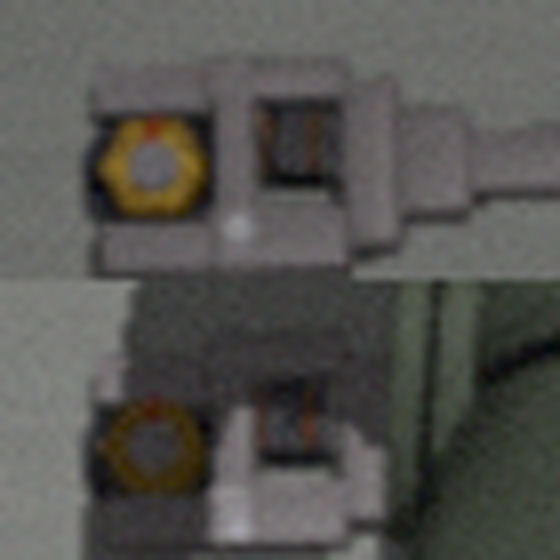

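In the lower crop, both jaws now touch the nut. The top jaw has moved down to the nut's edge and the bottom gap is gone. I'll lower the fingers beside the sleeve, between it and the valve block.

Emit:
send_rows(
  targets="0 0 0.03 0 0 0 0;0 0 0.06 0 0 0 0;0 0 0.08 0 0 0 0;0 0 0.085 0 0 0 0;0 0 0.085 0 0 0 0;0 0 0.085 0 0 0 0",
)

```text
time_s: 15.3
ee_pos: [693.2, -51.5, 29.1]
ee_rot: [179.9, 0.0, 92.3]
force: [0.5, 0.1, -0.5]
gripper_width: 0.2
gripper_force: 0.0
```

Emit:
send_rows(
  targets="0 -0.004 0 0 0 0 0;0 -0.008 0 0 0 0 0;0 -0.012 0 0 0 0 0;0 -0.014 0 0 0 0 0;0 -0.014 0 0 0 0 0",
)

```text
time_s: 15.72
ee_pos: [677.9, -53.0, 28.9]
ee_rot: [180.0, 0.0, 92.2]
force: [-0.1, 1.4, 0.6]
gripper_width: 0.5
gripper_force: 0.0
```

Emit:
send_rows(
  targets="0 -0.001 0 0 0 0 0;0 -0.002 0 0 0 0 0;0 -0.003 0 0 0 0 0;0 -0.004 0 0 0 0 0;0 -0.004 0 0 0 0 0",
)

```text
time_s: 16.13
ee_pos: [674.2, -53.1, 28.0]
ee_rot: [-180.0, 0.0, 92.2]
force: [1.1, 0.3, 0.2]
gripper_width: 0.7
gripper_force: 0.0
```

Emit:
send_rows(
  targets="0 -0.001 0 0 0 0 0;0 -0.002 0 0 0 0 0;0 -0.003 0 0 0 0 0;0 -0.003 0 0 0 0 0",
)

```text
time_s: 16.47
ee_pos: [671.2, -53.2, 28.1]
ee_rot: [-180.0, 0.0, 92.2]
force: [0.2, 0.1, -0.4]
gripper_width: 0.4
gripper_force: 0.0
```

Run:
```python
import numpy as np
for c in ([168,-30],):
  c=np.array(c)
  for a in range(0,31,1):
    t=np.radians(a);Rm=np.array([[np.cos(t),-np.sin(t)],[np.sin(t),np.cos(t)]]);print(a,((c-Rm@c)/1000).round(4),end=' | ')
```

```text
0 [0. 0.] | 1 [-0.0005 -0.0029] | 2 [-0.0009 -0.0059] | 3 [-0.0013 -0.0088] | 4 [-0.0017 -0.0118] | 5 [-0.002  -0.0148] | 6 [-0.0022 -0.0177] | 7 [-0.0024 -0.0207] | 8 [-0.0025 -0.0237] | 9 [-0.0026 -0.0267] | 10 [-0.0027 -0.0296] | 11 [-0.0026 -0.0326] | 12 [-0.0026 -0.0356] | 13 [-0.0024 -0.0386] | 14 [-0.0023 -0.0415] | 15 [-0.002  -0.0445] | 16 [-0.0018 -0.0475] | 17 [-0.0014 -0.0504] | 18 [-0.001  -0.0534] | 19 [-0.0006 -0.0563] | 20 [-0.0001 -0.0593] | 21 [ 0.0004 -0.0622] | 22 [ 0.001  -0.0651] | 23 [ 0.0016 -0.068 ] | 24 [ 0.0023 -0.0709] | 25 [ 0.0031 -0.0738] | 26 [ 0.0039 -0.0767] | 27 [ 0.0047 -0.0795] | 28 [ 0.0056 -0.0824] | 29 [ 0.0065 -0.0852] | 30 [ 0.0075 -0.088 ] |
```

Emit:
send_rows(
  targets="0 -0.001 0 0 0 0 0;0 -0.002 0 0 0 0 0;0 -0.003 0 0 0 0 0;0 -0.004 0 0 0 0 0;0 -0.004 0 0 0 0 0",
)

```text
time_s: 16.88
ee_pos: [668.1, -53.4, 28.3]
ee_rot: [179.9, 0.0, 92.2]
force: [1.9, -0.2, -1.3]
gripper_width: 0.7
gripper_force: 1.2
```

Emit:
send_rows(
  targets="-0.0003 -0.0015 0 0 0 0.5 0;-0.0005 -0.0029 0 0 0 1 0;-0.0007 -0.0044 0 0 0 1.5 0;-0.0009 -0.0059 0 0 0 2 0;-0.0011 -0.0073 0 0 0 2.5 0;-0.0013 -0.0088 0 0 0 3 0",
)

```text
time_s: 17.38
ee_pos: [658.8, -54.7, 28.2]
ee_rot: [180.0, -0.0, 89.2]
force: [4.0, 1.2, -1.5]
gripper_width: 0.4
gripper_force: 1.8
```

Emit:
send_rows(
  targets="-0.0005 -0.0029 0 0 0 1 0;-0.0009 -0.0059 0 0 0 2 0;-0.0013 -0.0088 0 0 0 3 0;-0.0017 -0.0118 0 0 0 4 0;-0.002 -0.0148 0 0 0 5 0;-0.0022 -0.0177 0 0 0 6 0;-0.0024 -0.0207 0 0 0 7 0;-0.0025 -0.0237 0 0 0 8 0",
)

```text
time_s: 18.05
ee_pos: [635.2, -57.1, 28.6]
ee_rot: [179.9, -0.0, 81.1]
force: [4.3, 2.2, -0.5]
gripper_width: 0.8
gripper_force: 2.1
```

Emit:
send_rows(
  targets="-0.0005 -0.0029 0 0 0 1 0;-0.0009 -0.0059 0 0 0 2 0;-0.0013 -0.0088 0 0 0 3 0;-0.0017 -0.0118 0 0 0 4 0;-0.002 -0.0148 0 0 0 5 0;-0.0022 -0.0177 0 0 0 6 0;-0.0024 -0.0207 0 0 0 7 0;-0.0024 -0.0207 0 0 0 7 0",
)

```text
time_s: 18.72
ee_pos: [614.1, -56.5, 28.7]
ee_rot: [179.9, -0.0, 74.2]
force: [4.4, 1.4, 0.1]
gripper_width: 0.6
gripper_force: 1.6
```

Emit:
send_rows(
  targets="-0.0003 -0.0015 0 0 0 0.5 0;-0.0005 -0.0029 0 0 0 1 0;-0.0007 -0.0044 0 0 0 1.5 0;-0.0009 -0.0059 0 0 0 2 0;-0.0011 -0.0073 0 0 0 2.5 0;-0.0013 -0.0088 0 0 0 3 0;-0.0015 -0.0103 0 0 0 3.5 0;-0.0017 -0.0118 0 0 0 4 0",
)

```text
time_s: 19.38
ee_pos: [603.3, -55.0, 28.7]
ee_rot: [179.9, -0.0, 70.2]
force: [5.2, 2.2, 0.1]
gripper_width: 0.4
gripper_force: 2.3
```

Emit:
send_rows(
  targets="-0.0003 -0.0015 0 0 0 0.5 0;-0.0005 -0.0029 0 0 0 1 0;-0.0007 -0.0044 0 0 0 1.5 0;-0.0009 -0.0059 0 0 0 2 0",
)

```text
time_s: 19.72
ee_pos: [597.5, -53.9, 28.7]
ee_rot: [179.8, -0.0, 68.2]
force: [5.8, 0.9, -0.1]
gripper_width: 0.3
gripper_force: 2.2
```

Emit:
send_rows(
  targets="-0.0003 -0.0015 0 0 0 0.5 0;-0.0005 -0.0029 0 0 0 1 0;-0.0005 -0.0029 0 0 0 1 0",
)

```text
time_s: 19.97
ee_pos: [594.3, -53.3, 28.7]
ee_rot: [179.9, -0.0, 67.2]
force: [4.4, 1.9, 0.6]
gripper_width: 0.4
gripper_force: 2.0
```

Emit:
send_rows(
  targets="-0.0003 -0.0015 0 0 0 0.5 0;-0.0005 -0.0029 0 0 0 1 0;-0.0007 -0.0044 0 0 0 1.5 0;-0.0007 -0.0044 0 0 0 1.5 0",
)

```text
time_s: 20.3
ee_pos: [590.0, -52.3, 28.7]
ee_rot: [179.9, -0.0, 65.7]
force: [5.2, 0.7, 0.2]
gripper_width: 0.6
gripper_force: 2.0
```

Emit:
send_rows(
  targets="-0.0003 -0.0015 0 0 0 0.5 0;-0.0005 -0.0029 0 0 0 1 0;-0.0007 -0.0044 0 0 0 1.5 0;-0.0007 -0.0044 0 0 0 1.5 0",
)

```text
time_s: 20.63
ee_pos: [585.7, -51.2, 28.7]
ee_rot: [179.9, -0.0, 64.2]
force: [4.3, 1.6, 0.6]
gripper_width: 0.5
gripper_force: 1.9
```

Emit:
send_rows(
  targets="-0.0003 -0.0015 0 0 0 0.5 0;-0.0005 -0.0029 0 0 0 1 0;-0.0007 -0.0044 0 0 0 1.5 0;-0.0007 -0.0044 0 0 0 1.5 0",
)

```text
time_s: 20.97
ee_pos: [581.5, -49.9, 28.7]
ee_rot: [179.9, -0.0, 62.7]
force: [4.1, 1.1, 0.2]
gripper_width: 0.4
gripper_force: 2.0
```

Emit:
send_rows(
  targets="-0.0003 -0.0015 0 0 0 0.5 0;-0.0005 -0.0029 0 0 0 1 0;-0.0007 -0.0044 0 0 0 1.5 0;-0.0007 -0.0044 0 0 0 1.5 0",
)

```text
time_s: 21.3
ee_pos: [577.7, -48.7, 28.8]
ee_rot: [179.8, -0.0, 61.2]
force: [6.0, 0.4, -0.0]
gripper_width: 0.4
gripper_force: 2.3
```

Emit:
send_rows(
  targets="-0.0003 -0.0015 0 0 0 0.5 0;-0.0005 -0.0029 0 0 0 1 0;-0.0005 -0.0029 0 0 0 1 0",
)

```text
time_s: 21.55
ee_pos: [575.2, -47.9, 28.8]
ee_rot: [179.8, -0.0, 60.2]
force: [6.5, 0.1, -0.4]
gripper_width: 0.4
gripper_force: 2.6
```

Emit:
send_rows(
  targets="-0.0003 -0.0015 0 0 0 0.5 0;-0.0005 -0.0029 0 0 0 1 0;-0.0005 -0.0029 0 0 0 1 0",
)

```text
time_s: 21.8
ee_pos: [572.6, -47.0, 28.8]
ee_rot: [179.7, -0.0, 59.2]
force: [5.9, -1.1, -1.2]
gripper_width: 0.5
gripper_force: 2.8
```

Run:
```python
from h import *
f=eyes.grab_frame("side");np.save("side1.npy",f,allow_pickle=True)
t=eyes.grab_frame("top")
o=np.load("side0.npy",allow_pickle=True).item()
a=[cv2.resize(q[170:225,240:330],None,fx=6,fy=6,interpolation=cv2.INTER_CUBIC)[:290] for q in(o["image"],f["image"])]
b=[cv2.resize(t["image"][140:200,240:330],None,fx=4,fy=4,interpolation=cv2.INTER_CUBIC)]
cv2.imwrite("pics/s4.png",np.vstack(a))
```

View pics/s4.png

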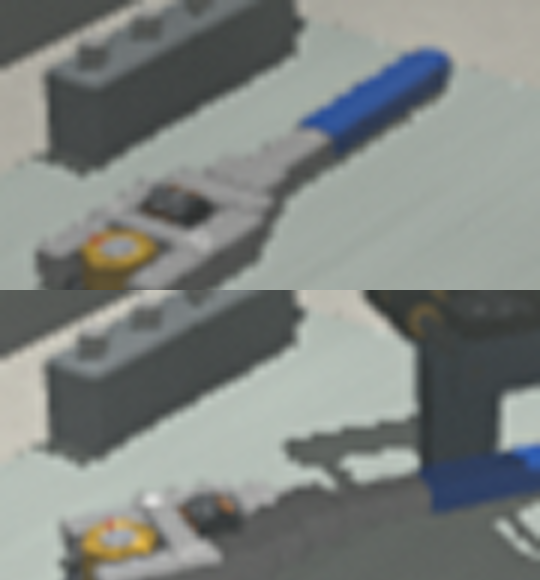

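The crop shows the wrench swung with the nut, with the red mark moved to about (110, 525) and the mouth still closed on it. The push hasn't risen sharply yet, so I'll keep creeping.

Emit:
send_rows(
  targets="-0.0003 -0.0015 0 0 0 0.5 0;-0.0005 -0.0029 0 0 0 1 0;-0.0005 -0.0029 0 0 0 1 0",
)

```text
time_s: 22.15
ee_pos: [570.2, -45.9, 28.8]
ee_rot: [179.7, -0.1, 58.2]
force: [6.7, -0.4, -1.4]
gripper_width: 0.5
gripper_force: 3.0
```

Emit:
send_rows(
  targets="-0.0003 -0.0015 0 0 0 0.5 0;-0.0005 -0.0029 0 0 0 1 0;-0.0005 -0.0029 0 0 0 1 0",
)

```text
time_s: 22.4
ee_pos: [567.5, -44.9, 28.8]
ee_rot: [179.7, -0.1, 57.2]
force: [6.8, -0.5, -1.8]
gripper_width: 0.2
gripper_force: 3.0
```

Run:
```python
from h import *
f=eyes.grab_frame("side"); s0=np.load("side0.npy",allow_pickle=True).item()
for n,g in(("0",s0),("1",f)):
    x0,y0=240,185
    hsv=cv2.cvtColor(g["image"],cv2.COLOR_BGR2HSV)
    m=cv2.inRange(hsv,(0,130,60),(9,255,255))|cv2.inRange(hsv,(172,120,60),(180,255,255))
    k=np.zeros_like(m);k[185:225,240:275]=m[185:225,240:275];ys,xs=np.nonzero(k);
    if len(xs): print(n,"red",len(xs),hit(g,xs.mean(),ys.mean(),41))
    m=cv2.inRange(hsv,(14,110,60),(32,255,255));k=np.zeros_like(m);k[185:225,240:275]=m[185:225,240:275];ys,xs=np.nonzero(k)
    xs,ys=blue(g,(280,165,360,225)); P=np.array([hit(g,x,y,33) for x,y in zip(xs,ys)]);c=P.mean(0);V=np.linalg.eigh(np.cov((P-c).T))[1][:,1];print("blue",len(xs),c,np.degrees(np.arctan2(V[1],V[0]))%180, "angle from nut",np.degrees(np.arctan2(*(np.array([641,115])-c)[::-1])))
```

```text
blue 120 [649.07967884 -86.53239771] 93.33682447948398 angle from nut 92.29582795266616
blue 219 [534.26625663 -53.92558168] 61.416452278513844 angle from nut 57.71371231028115
```

Run:
```python
from h import *
s0=np.load("side0.npy",allow_pickle=True).item(); t0=np.load("top0.npy",allow_pickle=True).item()
def red(g,box):
    x0,y0,x1,y1=box; im=g["image"][y0:y1,x0:x1].astype(float)
    w=np.clip(im[:,:,2]-1.9*im[:,:,1]-3,0,None)*(im[:,:,2]>1.6*im[:,:,0]); 
    ys,xs=np.nonzero(w>0)
    if len(xs)==0: return None
    W=w[ys,xs]; return hit(g,x0+(xs*W).sum()/W.sum(),y0+(ys*W).sum()/W.sum(),41),len(xs)
def yel(g,box):
    x0,y0,x1,y1=box; im=g["image"][y0:y1,x0:x1]; m=cv2.inRange(cv2.cvtColor(im,cv2.COLOR_BGR2HSV),(10,110,40),(34,255,255)); ys,xs=np.nonzero(m); return hit(g,x0+xs.mean(),y0+ys.mean(),35),len(xs)
for n,fs in(("side",[s0,np.load("side1.npy",allow_pickle=True).item(),eyes.grab_frame("side")]),("top",[t0,eyes.grab_frame("top")])):
    b=(248,190,272,222) if n=="side" else (244,150,266,172)
    for g in fs: print(n,red(g,b),yel(g,b))
s=env.state();print(s['ee_pos'],s['force'],s['torque'])
```

```text
side None (array([640.16580552, 120.71198222]), 62)
side None (array([644.64721881, 113.0040671 ]), 41)
side None (array([644.57906211, 113.2741366 ]), 41)
top (array([655.76020222, 115.46578959]), 2) (array([642.66619574, 116.59230636]), 103)
top (array([653.52906886, 110.28674378]), 1) (array([642.50386267, 116.09592773]), 98)
[567.47768866 -44.87331483  28.77253309] [ 6.79740795  0.09160057 -1.16519719] [-0.05898113 -1.32761825  0.0029964 ]
```

Run:
```python
from h import *
t0=np.load("top0.npy",allow_pickle=True).item()["image"];s0=np.load("side0.npy",allow_pickle=True).item()["image"]
t=eyes.grab_frame("top")["image"];s=eyes.grab_frame("side")["image"]
g=lambda a:np.clip((a/255.)**.7*255*1.2,0,255).astype('u1')
A=lambda i:cv2.resize(g(i[145:180,240:280]),(400,350),interpolation=cv2.INTER_CUBIC)
B=lambda i:cv2.resize(g(i[185:210,246:286]),(400,250),interpolation=cv2.INTER_CUBIC)
cv2.imwrite("pics/last.png",np.hstack([np.vstack([A(t0),B(s0)]),np.vstack([A(t),B(s)])]))
```

```text
(no output)
```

View pics/last.png

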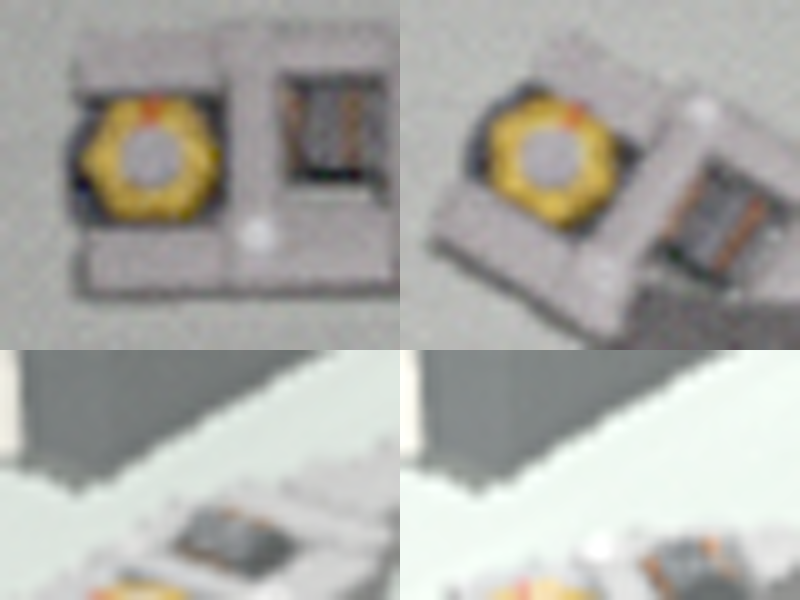

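The mark has turned about 28° and the wrench about 32°, and the push has plateaued around 6–7 N since commanded 31°. That suggests the nut is at its stop and I may be starting to spread the jaw. I'll back off and measure both rotations.

Emit:
send_rows(
  targets="0 0.002 0 0 0 0 0;0 0.005 0 0 0 0 0;0 0.01 0 0 0 0 0;0 0.012 0 0 0 0 0;0 0.012 0 0 0 0 0",
)

```text
time_s: 23.07
ee_pos: [574.9, -51.0, 27.7]
ee_rot: [-179.9, 0.1, 57.2]
force: [0.6, -0.8, -0.2]
gripper_width: 0.3
gripper_force: 0.0
```

```bash
cat > m.py <<'E'
from h import *
def meas(g,tag):
    im=g["image"].astype(float); b,gr,r=im[...,0],im[...,1],im[...,2]
    x0,y0,x1,y1=246,152,264,170
    Y,X=np.mgrid[y0:y1,x0:x1]; sub=lambda a:a[y0:y1,x0:x1]
    sat=np.clip((sub(gr)-sub(b))/(sub(gr)+1),0,1)   # yellowness
    m=cv2.inRange(cv2.cvtColor(g["image"],cv2.COLOR_BGR2HSV),(0,90,40),(34,255,255))[y0:y1,x0:x1]
    c,rad=cv2.minEnclosingCircle(np.argwhere(m>0)[:,::-1].astype(np.float32)); c=np.array([X[m>0].mean(),Y[m>0].mean()])
    w=np.clip(sub(r)/(sub(gr)+1)-1.45,0,None)*(m>0)*(np.hypot(X-c[0],Y-c[1])<7)
    p=np.array([(X*w).sum(),(Y*w).sum()])/w.sum()
    a=hit(g,*p,41)-hit(g,*c,41)
    print(tag,"centre",c.round(2),"mark",p.round(2),"dir deg",np.degrees(np.arctan2(a[1],a[0])).round(1))
    # orange ribs on worm
E
python3 - <<'E'
from m import *
t0=np.load("top0.npy",allow_pickle=True).item(); meas(t0,"0")
for i in range(3):
    t=eyes.grab_frame("top"); meas(t,"now")
np.save("top2.npy",t,allow_pickle=True)
# head edges by Hough-like: LSD
for g in(t0,t):
    lsd=cv2.createLineSegmentDetector()
    L=lsd.detect(cv2.resize(cv2.cvtColor(g["image"][135:195,236:300],cv2.COLOR_BGR2GRAY),None,fx=4,fy=4,interpolation=cv2.INTER_CUBIC))[0][:,0]
    for l in L:
        if np.hypot(l[2]-l[0],l[3]-l[1])>45:
            q=l/4+np.array([236,135]*2); print(q.round(1),np.degrees(np.arctan2(q[3]-q[1],q[2]-q[0])).round(1)%90, end=' | ')
    print()
print(env.state()['force'],env.state()['ee_pos'])
E
```

```text
0 centre [254.8  160.46] mark [254.61 155.45] dir deg 2.8
now centre [254.99 160.59] mark [256.92 156.19] dir deg -22.7
now centre [254.98 160.62] mark [256.85 156.18] dir deg -21.8
now centre [254.93 160.66] mark [256.85 156.21] dir deg -22.2
[261.8 167.8 248.7 167.8] 0.0 | [262.8 153.  262.9 165.8] 89.7 | [279.6 174.8 247.4 175.3] 89.1 | [263.6 173.3 279.3 172.8] 88.5 | [249.6 173.6 261.5 173.3] 88.8 | 
[292.2 167.  295.1 140.8] 6.299999999999997 | [244.5 168.5 261.4 178.9] 31.5 | [263.6 171.1 270.6 159.9] 32.2 | [293.9 179.6 296.3 165.1] 9.400000000000006 | 
[-0.08187442 -0.53303529  0.01221138] [574.76931607 -50.58719982  27.83372715]
```

Run:
```python
from h import *
t0=np.load("top0.npy",allow_pickle=True).item(); t=np.load("top2.npy",allow_pickle=True).item()
for g in(t0,t):
    im=cv2.resize(g["image"][150:172,244:268],None,fx=10,fy=10,interpolation=cv2.INTER_CUBIC)
    hs=cv2.cvtColor(cv2.GaussianBlur(im,(0,0),4),cv2.COLOR_BGR2HSV)
    m=cv2.inRange(hs,(0,85,30),(36,255,255))
    cs=cv2.findContours(m,cv2.RETR_EXTERNAL,cv2.CHAIN_APPROX_NONE)[0]; c=max(cs,key=cv2.contourArea)
    P=np.array([hit(g,244+(x-4.5)/10,150+(y-4.5)/10,41) for x,y in c[:,0]])
    mask=np.zeros_like(m);cv2.drawContours(mask,[c],-1,255,-1);ys,xs=np.nonzero(mask)
    Q=np.array([hit(g,244+(x-4.5)/10,150+(y-4.5)/10,41) for x,y in zip(xs[::7],ys[::7])]);o=Q.mean(0)
    z=(Q-o)@[1,1j]; h=(np.abs(z)**0*z**6).sum(); print("centre",o.round(1),"hex phase (vertex) mod60",(np.degrees(np.angle(h))/6).round(1),"strength",(abs(h)/(np.abs(z)**6).sum()).round(3),"area eq r",np.sqrt(cv2.contourArea(c)/100/np.pi).round(2))
    # width as a function of direction
    for a in range(0,180,10):
        d=np.array([np.cos(np.radians(a)),np.sin(np.radians(a))]);q=P@d;print(a,round(np.ptp(q),1),end='; ')
    print()
    hb=cv2.cvtColor(im,cv2.COLOR_BGR2HSV); b=im.astype(float)
    r=np.clip(b[...,2]/(b[...,1]+1)-1.35,0,None)*(mask>0); ys,xs=np.nonzero(r>0.6*r.max()); w=r[ys,xs]; p=hit(g,244+((xs*w).sum()/w.sum()-4.5)/10,150+((ys*w).sum()/w.sum()-4.5)/10,41)
    print("mark",p.round(1),"vs axis (641,115)->",np.degrees(np.arctan2(*(p-o)[::-1])).round(1))
```

```text
centre [641.7 115.7] hex phase (vertex) mod60 -28.3 strength 0.124 area eq r 6.86
0 34.2; 10 35.2; 20 36.8; 30 37.8; 40 38.1; 50 37.4; 60 36.8; 70 36.6; 80 36.9; 90 37.1; 100 37.1; 110 36.3; 120 35.6; 130 36.1; 140 37.0; 150 37.0; 160 36.4; 170 35.3; 
mark [655.  116.5] vs axis (641,115)-> 3.5
centre [641.5 115.6] hex phase (vertex) mod60 6.0 strength 0.073 area eq r 6.59
0 36.0; 10 37.0; 20 37.1; 30 36.4; 40 35.9; 50 36.4; 60 36.5; 70 36.5; 80 35.9; 90 35.1; 100 35.4; 110 35.1; 120 34.3; 130 33.3; 140 32.0; 150 31.6; 160 32.4; 170 34.4; 
mark [653.2 110.3] vs axis (641,115)-> -24.3
```

Estimates put the nut's rotation at about 26–28° and the wrench's at about 32°. The worm's crest height will show whether the jaw backed off: 45.6 mm means still snug, higher means it opened. I'll return to the worm, feel it, and re-snug it gently.

Emit:
send_rows(
  targets="0 0 -0.02 0 0 0 0;0 0 -0.04 0 0 0 0;0.03 -0.006 -0.04 0 0 -0.5 0;0.06 -0.012 -0.04 0 0 -1 0;0.09 -0.018 -0.04 0 0 -1.5 0;0.116 -0.024 -0.04 0 0 -2 0;0.116 -0.024 -0.035 0 0 -2 0;0.116 -0.024 -0.025 0 0 -2 0;0.116 -0.024 -0.0215 0 0 -2 0;0.116 -0.024 -0.0215 0 0 -2 0;0.116 -0.024 -0.0215 0 0 -2 0",
)

```text
time_s: 24.13
ee_pos: [617.3, 58.9, 49.0]
ee_rot: [-179.9, 0.1, 59.2]
force: [0.2, 0.1, -0.1]
gripper_width: 0.3
gripper_force: 0.0
```

Emit:
send_rows(
  targets="0 0 0.0005 0 0 0 0;0 0 0.001 0 0 0 0;0 0 0.0015 0 0 0 0;0 0 0.0015 0 0 0 0;0 0 0.0015 0 0 0 0",
)

```text
time_s: 24.55
ee_pos: [618.2, 59.9, 48.3]
ee_rot: [180.0, -0.0, 59.2]
force: [0.9, -0.5, -0.2]
gripper_width: 0.3
gripper_force: 0.0
```

Emit:
send_rows(
  targets="0 0 0.0005 0 0 0 0;0 0 0.001 0 0 0 0;0 0 0.001 0 0 0 0",
)

```text
time_s: 24.8
ee_pos: [618.0, 60.0, 47.0]
ee_rot: [-180.0, 0.0, 59.2]
force: [-0.6, -0.1, 0.2]
gripper_width: 0.7
gripper_force: 0.0
```

Emit:
send_rows(
  targets="0 0 0.0005 0 0 0 0;0 0 0.0005 0 0 0 0;0 0 0.0005 0 0 0 0",
)

```text
time_s: 25.05
ee_pos: [618.1, 60.0, 46.6]
ee_rot: [-180.0, 0.0, 59.2]
force: [-0.1, -0.1, -0.1]
gripper_width: 0.2
gripper_force: 0.0
```

Emit:
send_rows(
  targets="0 0 0.0005 0 0 0 0;0 0 0.0005 0 0 0 0;0 0 0.0005 0 0 0 0",
)

```text
time_s: 25.3
ee_pos: [618.1, 60.0, 46.1]
ee_rot: [180.0, 0.0, 59.2]
force: [0.6, -0.6, -0.5]
gripper_width: 0.7
gripper_force: 0.0
```

Emit:
send_rows(
  targets="0 0 0.0004 0 0 0 0;0 0 0.0004 0 0 0 0;0 0 0.0004 0 0 0 0",
)

```text
time_s: 25.55
ee_pos: [618.2, 60.0, 46.0]
ee_rot: [180.0, -0.0, 59.2]
force: [-1.0, 0.5, 2.4]
gripper_width: 0.2
gripper_force: 0.9
```

Emit:
send_rows(
  targets="0 0 0.0004 0 0 0 0;0 0 0.0004 0 0 0 0;0 0 0.0004 0 0 0 0",
)

```text
time_s: 25.8
ee_pos: [618.2, 60.0, 45.8]
ee_rot: [180.0, -0.0, 59.2]
force: [-1.1, -0.1, 6.0]
gripper_width: 0.5
gripper_force: 2.5
```

The crest is at about 45.8–45.9 mm, so the jaw has backed off by 0.3 mm at most. I'll take that up gently.

Emit:
send_rows(
  targets="0.001 0 0.0003 0 0 0 0;0.002 0 0.0005 0 0 0 0;0.003 0 0.0006 0 0 0 0;0.004 0 0.0007 0 0 0 0;0.005 0 0.0007 0 0 0 0",
)

```text
time_s: 26.22
ee_pos: [619.9, 62.2, 45.7]
ee_rot: [180.0, 0.2, 59.3]
force: [-3.4, -6.2, 10.2]
gripper_width: 0.5
gripper_force: 5.1
```

Emit:
send_rows(
  targets="0.001 0 0 0 0 0 0;0.002 0 0 0 0 0 0;0.003 0 0 0 0 0 0;0.004 0 0 0 0 0 0;0.004 0 0 0 0 0 0",
)

```text
time_s: 26.63
ee_pos: [622.2, 65.8, 45.7]
ee_rot: [179.9, 0.2, 59.3]
force: [-3.7, -5.1, 9.9]
gripper_width: 0.4
gripper_force: 4.9
```

Emit:
send_rows(
  targets="0 0 -0.004 0 0 0 0;0 0 -0.01 0 0 0 0;0 0 -0.03 0 0 0 0;0 0 -0.06 0 0 0 0;0 0 -0.09 0 0 0 0;0 0 -0.12 0 0 0 0;-0.04 0 -0.12 0 0 0 0;-0.08 0 -0.12 0 0 0 0;-0.11 0 -0.12 0 0 0 0;-0.11 0 -0.12 0 0 0 0;-0.11 0 -0.12 0 0 0 0",
)

```text
time_s: 27.55
ee_pos: [566.1, -27.5, 165.0]
ee_rot: [180.0, -0.0, 59.1]
force: [0.0, 0.6, 1.0]
gripper_width: 0.8
gripper_force: 0.0
```

Run:
```python
from m import *
t=eyes.grab_frame("top"); meas(t,"now")
for g in (t,):
    lsd=cv2.createLineSegmentDetector()
    L=lsd.detect(cv2.resize(cv2.cvtColor(g["image"][135:195,236:300],cv2.COLOR_BGR2GRAY),None,fx=4,fy=4,interpolation=cv2.INTER_CUBIC))[0][:,0]
    for l in L:
        if np.hypot(l[2]-l[0],l[3]-l[1])>35:
            q=l/4+np.array([236,135]*2); print(q.round(1),np.degrees(np.arctan2(q[3]-q[1],q[2]-q[0])).round(1)%90, end=' | ')
g=eyes.grab_frame("side")
xs,ys=blue(g,(270,165,360,235)); P=np.array([hit(g,x,y,33) for x,y in zip(xs,ys)]);c=P.mean(0);V=np.linalg.eigh(np.cov((P-c).T))[1][:,1];print("\nblue",len(xs),c,np.degrees(np.arctan2(V[1],V[0]))%180)
```

```text
now centre [254.99 160.59] mark [256.93 156.25] dir deg -23.0
[264.7 160.3 258.9 168.9] 33.900000000000006 | [275.5 155.2 276.5 135.1] 3.0999999999999943 | [255.8 176.1 270.8 176. ] 89.8 | [279.1 180.4 277.6 194.6] 6.099999999999994 | [244.  168.2 256.3 175.9] 31.9 | [276.8 181.5 280.1 154.2] 6.799999999999997 | [275.6 194.6 277.  181.7] 6.299999999999997 | [280.3 166.7 279.9 175.8] 3.0999999999999943 | [286.8 153.  288.2 135.1] 4.5 | [280.  153.9 282.  135.1] 5.900000000000006 | [284.  135.1 282.1 152.4] 6.400000000000006 | [282.5 193.9 283.4 185.1] 5.599999999999994 | 
blue 178 [540.57869715 -57.83290574] 62.886924264145584
```

```bash
python3 -c "
from h import *
print(env.job_done())"
```

```text
the job is handed in; nothing more can be done
None
```

I handed the job in: the jaw is snug on the nut, the nut looks to be at its stop, and the wrench was left lying there; no verdict came back. The wrench turned about 31–33° with the nut, but the push only rose from about 4 to 7 N rather than sharply, and the red mark alone read nearer 26°.

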